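# Lift the hot cover off the bonder's heated stage with the lifter

## Task

The aluminium cover on the heated stage is hot: hook the yellow-handled lifter under the cover's red handle, lift the cover off the stage and set it down gently, flat, in the middle of the dark cooling plate. Then unhook the lifter and stand it upright on the green bench again. Never touch the cover with the gripper or arm, and leave the other things on the bench where they are.

Things in the scene. Friction and masses are not known exactly. Their poses are not given: they have to be found in the camera images.
- lifter: Loose L-shaped tool, 220 g, standing on the bench. Yellow upright handle 24 (x) x 16 (y) mm, 6 to 130 mm high. Steel foot 6 mm thick, 40 mm wide (y), from x = -30 to +70 mm; its lip (x = 64 to 70) rises 8 mm above the foot's top. Origin on the handle's axis at the foot's underside; z up, x along the foot towards the lip.
- lifter_grip (a point): Point on the lifter's handle axis, 105 mm above the foot's underside (25 mm below the handle's top): a good place to grip, fingers closing along the lifter's y (16 mm).
- cover: Loose aluminium cover, 250 g: upside-down open box 112 (x) x 132 (y) x 28 mm, walls 4 mm. Red handle on top: level bar 8 mm thick along y over the middle, axis 70 mm above the rim (38 mm free under it), on two 8 mm posts at y = -55 and +55 mm; open to both sides along x. Origin: centre of the lower rim, z up. Must rise 20 mm to clear the stage's block.
- cover_bar (a point): Middle of the cover's red handle bar, on its axis (70 mm above the cover's rim); axes as the cover's.
- stage_seat (a point): Centre of the top of the fixed heated stage's brown plate (150 x 170 mm), 48 mm above the bench, on a round beige foot. The cover's rim rests here at the start, with 4 mm play around a steel heater block 96 x 116 x 12 mm that carries a gold part; stage 66 mm high in all. Axes as the cover's at the start.
- plate_top (a point): Centre of the upper face of the cooling plate: a fixed, flat dark steel plate with black stripes, 180 (x) x 190 (y) mm, 12 mm thick, lying on the bench. The cover goes here, in any heading.
- spool: Loose brass wire spool, 52 mm diameter, 36 mm high, standing on the bench: a bystander. Origin: centre of the underside.
- tweezers: Loose steel tweezers, 127 mm long, 6 mm high, lying on the bench: a bystander. Origin near the middle, underside.
- jar: Loose jar, 60 mm diameter, 65 mm high: a bystander. Origin: centre of the underside.
- tray: Loose black compartment tray, 100 x 100 x 16 mm: a bystander. Origin: centre of the underside.
- blower: Loose blue dust blower, 56 mm diameter, 100 mm high: a bystander. Origin: centre of the underside.
Not all that is in view belongs to the job. Of the things like the lifter, leave any that is orange; of the rest the smaller one is meant.

How it is judged:
On the way, in this order (a step that is already met when the one before it is completed fails the run):
1. the cover hangs on the lifter, clear above the stage (z of cover in the frame of stage_seat above 0.025 m and contact force between lifter and cover above 0.5 N), for 0.2 s.
2. the cover lies flat on the cooling plate, the lifter no longer bearing on it (horizontal distance between cover and plate_top below 0.04 m and z of cover in the frame of plate_top below 0.005 m and angle between cover's own z axis and vertical below 0.08 rad and contact force between lifter and cover below 0.3 N), for 0.2 s.
At the end, for the whole second after the job is handed in: The cover rests upright (within 0.08 rad) on the cooling plate, its centre within 40 mm of the plate's centre and its rim within 5 mm of the plate's surface; the lifter stands upright (within 0.08 rad) with its foot on the bench (within 5 mm), clear of the cover; both at rest (horizontal distance between cover and plate_top below 0.04 m and z of cover in the frame of plate_top between -0.005 and 0.005 m and angle between each of cover, lifter's own z axis and vertical below 0.08 rad and linear speed of each of cover, lifter below 0.02 m/s and height (world z) of lifter below 0.005 m and contact force between lifter and cover below 0.1 N); the robot touches nothing.
It fails at once if the gripper or arm touches the hot cover (contact force between any of the fingers, the arm and cover above 0.5 N).
It fails at once if the cover is dropped or slammed on the cooling plate (over 60 N) (contact force between cover and plate above 60 N).
It fails at once if a bystander is moved more than 30 mm (distance of any of spool, tweezers, jar, tray, blower from where it was at the start of the episode above 0.03 m).
It also fails if it takes over 54 s, if anything falls off the work surface, if the arm or the gripper's body presses on something with over 40 N, if the wrist force passes 120 N, or if a joint passes its speed limit or range.

## Robot

A 6-joint arm with a two-finger parallel gripper is mounted at the origin on the work surface. World frame = base frame: x ahead of the robot, y to its left, z up, the work surface at z = 0. Lengths are in m, angles in rad, forces in N, time in s.
With the tool pointing down it reaches from about 0.25 to 0.725 m from the base axis. Payload 4 kg.
Tool frame: the origin (TCP) lies at the very end of the fingers, on their centre line; the grasp point (between the pads) lies 19 mm behind it; z points along the fingers, x is the direction in which the jaws open and shut, and the axes are right-handed (so a half turn about z gives the same grasp; the last joint's range is limited). The gripper opens to 85 mm and grips with 20 to 120 N. Pads are 22 mm wide; open, the fingers measure 114 mm over their backs; the gripper's body (76 mm by 85 mm) begins 54 mm behind the grasp point. The pads swing forward as they close: fully open they stand 13 mm farther back than shut.
Start: joints at [-1.1, 0.241, 0.005, 1.335, 0, 1.571], TCP at [0.227, -0.446, 0.231] pointing down, gripper open.
Joint ranges: [-2.72, 2.72], [-1.05, 1.87], [-1.09, 1.28], [-1.99, 2.15], [-1.42, 1.44], [-3.14, 3.14]. Speed limits (rad/s): [2.79, 2.79, 3.14, 3.14, 3.14, 3.14].

## Interface

Orientations are given as a unit quaternion [x, y, z, w].
In Python, from workcell import sensors, vision, order gives the robot as it stands.
- The arm moves only by the tool step_arm, never from a script. Its argument "series" is a list of rows, each a list of 4 numbers: the shift along the tool's x, y, z in m, then the turn about the tool's z in rad. In form: [[x, y, z, roll], ...]. A call has exactly 8 rows; each row shifts and turns the commanded pose from where the row before left it, along the tool's axes as they then stand; what a row does not reach is not made up. A row lasts 1/10 s, in which the tool goes at most 50 mm and 8.59 degrees, less where a joint would pass 70% of its speed; a pose out of reach is approached as far as the arm can. A call with a gripper value outside its range is refused whole. "fingers" is the finger opening in m, from 0 to 0.0854, set as the call begins (left out, the last holds). The fingers move at their own pace and stop on an object; the grip force is fixed at half the most. Time passes only in rows, so rows that do not move let the fingers close, or fill a call up. It gives the time, the measured TCP pose, the force and the opening at its end, in the units of the state.
- sensors.get_obs(): the state, without advancing time (a new reading comes with each control period).
- vision.camera(name): name is "scene" or "top" or "wrist"; returns (picture, depth): 420x560x3 uint8, red, green, blue; 420x560 float32, m along the optical axis (not along the pixel's ray), 0 where there is no reading.
- vision.camera_info(name): a dict with "mtx" (3x3 intrinsics, pixels), "k1" (the pictures are not rectified: a ray, as slopes to the right and down, at radius r is drawn at 1 + k1 r^2 times it, then the intrinsics apply), "T" (4x4, takes a point from camera to world coordinates). Camera axes: x right, y up, looking along -z (the intrinsics and any distortion apply to the point x, -y, -z); pixel columns grow to the right and rows downward; lengths in m; the calibration is good to about 2 mm. A picture is of the moment at which its call begins: read the wrist's pose just before it. camera_info takes no time and is no camera call; for the wrist camera it gives the pose at the moment of the call.
- order.job_done(): hands the job in, once; it reports no verdict.
The state is a dict: "clock": time; "joint_pos": joint angles; "joint_vel": joint speeds; "tau": joint torques, N m; "eef_pos": TCP position; "tool_rot": TCP orientation; "ft_force": force on the tool from outside, world axes, zero at the start; "ft_torque": the same for the moment, N m; "grip_width": finger opening in m.
Only numpy, scipy, OpenCV 4.12 (cv2) and the standard library are available. Lean on these libraries where they do the work, as an engineer would, in place of code of your own. Each camera call takes 0.05 s, during which the arm holds its last target. There are 200 camera calls.

## Working session

There is one attempt and no reset: what is moved stays moved. The work goes in short steps, Python scripts to look and compute and a tool call to move; the robot and the scene stay as the last step left them, time stands still between calls to the robot, and variables do not carry over. Pictures are saved under pics/ and viewed, about 8 in all and at most 12, crops included, and the job is handed in when it is done.

Besides the shell and the picture viewer there is one more tool, called as name([rows], argument=value, ...), one row to a line, values as JSON. step_arm: Moves the arm, as the interface text tells. Its arguments: {"type":"object","properties":{"series":{"type":"array","items":{"type":"array","items":{"type":"number"}}},"fingers":{"type":"number"}},"required":["series"]}

```bash
mkdir -p pics; cat > h.py <<'E'
import numpy as np, cv2
from workcell import sensors, vision, order
def snap(n):
    inf=vision.camera_info(n); p,d=vision.camera(n)
    return p,d,inf
def save(p,f,crop=None,s=1):
    if crop: x0,y0,x1,y1=crop; p=p[y0:y1,x0:x1]
    cv2.imwrite('pics/'+f,cv2.resize(p[...,::-1],None,fx=s,fy=s,interpolation=cv2.INTER_CUBIC))
def cloud(d,inf):
    K=np.array(inf['mtx'],float);k=inf['k1'];T=np.array(inf['T'])
    h,w=d.shape;v,u=np.mgrid[:h,:w].astype(float)
    g=cv2.undistortPoints(np.stack([u.ravel(),v.ravel()],1)[:,None],K,np.array([k,0,0,0.]))[:,0]
    z=d.ravel();P=np.stack([g[:,0]*z,-g[:,1]*z,-z],1)@T[:3,:3].T+T[:3,3]
    P[z==0]=np.nan
    return P.reshape(h,w,3)
E
python3 - <<'E'
from h import *
o=sensors.get_obs();print({k:np.round(v,3) for k,v in o.items()})
for n in('scene','top'):
    p,d,i=snap(n);save(p,n+'0.png');np.savez(n+'0.npz',p=p,d=d,P=cloud(d,i));print(n,i['k1'],np.round(i['T'],3).tolist())
E
```

```text
{'clock': np.float64(0.0), 'joint_pos': array([-1.1  ,  0.241,  0.004,  1.335,  0.   ,  1.571]), 'joint_vel': array([ 0.001, -0.   ,  0.001,  0.   ,  0.   ,  0.002]), 'tau': array([-1.0000e-03, -3.7232e+01,  2.5241e+01,  1.7000e-02, -0.0000e+00,
        0.0000e+00]), 'eef_pos': array([ 0.227, -0.445,  0.23 ]), 'tool_rot': array([ 0.853, -0.523, -0.001, -0.001]), 'ft_force': array([-0.261,  0.27 ,  0.265]), 'ft_torque': array([ 0.025, -0.002, -0.023]), 'grip_width': np.float64(0.085)}
scene -0.005327752882625114 [[0.127, -0.823, 0.554, 1.378], [0.992, 0.109, -0.064, -0.112], [-0.008, 0.558, 0.83, 1.348], [0.0, 0.0, 0.0, 1.0]]
top -0.010749436428500363 [[0.018, 0.983, -0.181, 0.278], [-1.0, 0.018, -0.0, -0.039], [0.003, 0.181, 0.983, 1.564], [0.0, 0.0, 0.0, 1.0]]
```

View pics/scene0.png

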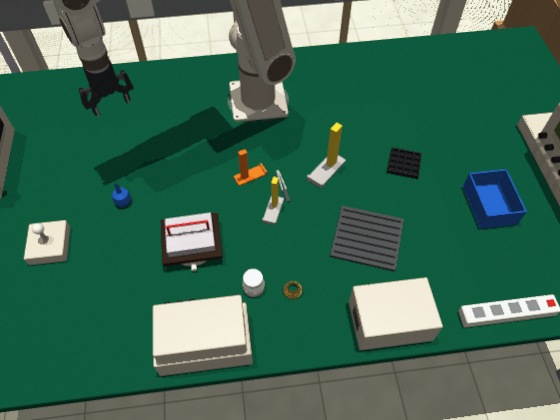

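View pics/top0.png

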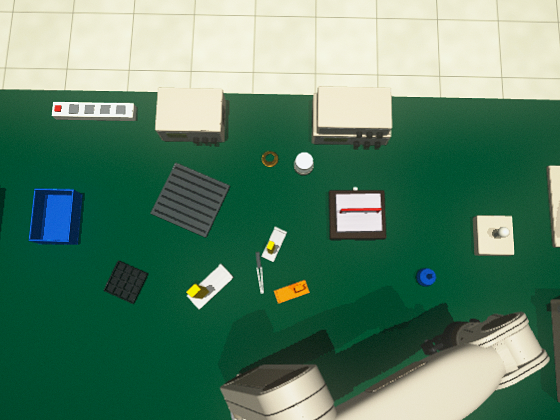

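Two views. The candidates for the lifter are the orange one (top 292,292), the large yellow one (top 207,287) and the small yellow one (top 273,244; scene 275,198). The small yellow one fits the description. The cover is at top (357,213), the plate at top (190,200), and the tweezers lie beside the lifter at (259,272).

```bash
python3 - <<'E'
from h import *
A=np.load('top0.npz');p,P=A['p'],A['P'];S=np.load('scene0.npz')
a=cv2.resize(p[215:305,225:325,::-1],None,fx=4,fy=4,interpolation=cv2.INTER_CUBIC)
b=cv2.resize(p[180:250,315:400,::-1],None,fx=4,fy=4,interpolation=cv2.INTER_CUBIC)
c=np.zeros((400,800,3),np.uint8);c[:360,:400]=a;c[:280,400:740]=b;cv2.imwrite('pics/crop1.png',c)
def rect(Q,n):
    Q=Q.reshape(-1,2).astype(np.float32);r=cv2.minAreaRect(Q);print(n,len(Q),np.round(r[0],4),np.round(r[1],4),'ang',round(r[2],1),'mean',Q.mean(0).round(4))
def col(A):
    h=cv2.cvtColor(A['p'],cv2.COLOR_RGB2HSV).astype(int);return h[...,0],h[...,1],h[...,2]
for nm,A in(('top',A),('scene',S)):
    P=A['P'];H,Sa,V=col(A);x,y,z=P[...,0],P[...,1],P[...,2]
    def box(x0,x1,y0,y1):return (x>x0)&(x<x1)&(y>y0)&(y<y1)
    yel=(H>20)&(H<32)&(Sa>150)&(V>80)
    n,l,st,ce=cv2.connectedComponentsWithStats(yel.astype(np.uint8))
    for i in range(1,n):
        if st[i,4]>15:
            q=P[l==i];q=q[~np.isnan(q[:,0])];print(nm,'yellow',ce[i].round(),st[i,4],q.min(0).round(3),q.max(0).round(3))
            t=q[q[:,2]>q[:,2].max()-.004];print('  top',t.mean(0).round(4),len(t))
    red=((H<6)|(H>174))&(Sa>170)&(V>80)&(z>.06)
    q=P[red];print(nm,'red',q.min(0).round(3),q.max(0).round(3)); 
    if len(q):
        q=q[q[:,2]>.105];rect(q[:,:2],'bar');print(np.median(q[:,2]))
np.set_printoptions(suppress=True,precision=4)
P=np.load('top0.npz')['P']
for u,v in[(273,244),(277,235),(268,258),(190,200),(179,164),(229,180),(207,235),(152,208),(340,205),(357,211),(357,225),(270,158),(304,160),(259,272),(260,252),(262,292),(128,282),(427,277)]:print((u,v),P[v,u])
E
```

```text
top yellow [275. 157.] 21 [ 0.739 -0.013 -0.005] [0.775 0.004 0.032]
  top [ 0.7393 -0.0071  0.0317] 1
top yellow [270. 247.] 73 [ 0.449 -0.01   0.018] [0.474 0.008 0.135]
  top [0.462  0.0005 0.1324] 14
top yellow [197. 291.] 194 [ 0.312  0.182 -0.005] [0.355 0.256 0.189]
  top [0.3282 0.1999 0.1861] 13
top red [ 0.569 -0.316  0.115] [ 0.578 -0.203  0.13 ]
bar 95 [ 0.573  -0.2595] [0.008  0.1136] ang 0.9 mean [ 0.5724 -0.2651]
0.12170000560759653
scene yellow [334. 144.] 400 [ 0.149  0.186 -0.002] [0.353 0.271 0.191]
  top [0.3419 0.2136 0.1914] 1
scene yellow [274. 191.] 172 [ 0.358 -0.008 -0.002] [0.482 0.02  0.135]
  top [0.4688 0.0021 0.1325] 10
scene red [ 0.571 -0.314  0.086] [ 0.584 -0.202  0.127]
bar 65 [ 0.5767 -0.2578] [0.0113 0.1122] ang 1.3 mean [ 0.5762 -0.2585]
0.12045594967167439
(273, 244) [ 0.4656 -0.0086  0.1275]
(277, 235) [ 0.5098 -0.0178  0.0051]
(268, 258) [0.4376 0.0082 0.0088]
(190, 200) [0.6143 0.256  0.0106]
(179, 164) [0.7308 0.2974 0.0081]
(229, 180) [0.6827 0.1375 0.0037]
(207, 235) [ 0.5067  0.1997 -0.0013]
(152, 208) [ 0.5896  0.377  -0.0044]
(340, 205) [ 0.5926 -0.2046  0.0792]
(357, 211) [ 0.5761 -0.2557  0.0754]
(357, 225) [ 0.5339 -0.2555  0.0748]
(270, 158) [ 0.7604  0.01   -0.0061]
(304, 160) [ 0.7334 -0.0963  0.0677]
(259, 272) [0.3949 0.0349 0.0029]
(260, 252) [ 0.4568  0.0337 -0.0012]
(262, 292) [0.3343 0.024  0.0078]
(128, 282) [ 0.3571  0.4343 -0.0006]
(427, 277) [ 0.3844 -0.461   0.0667]
```

View pics/crop1.png

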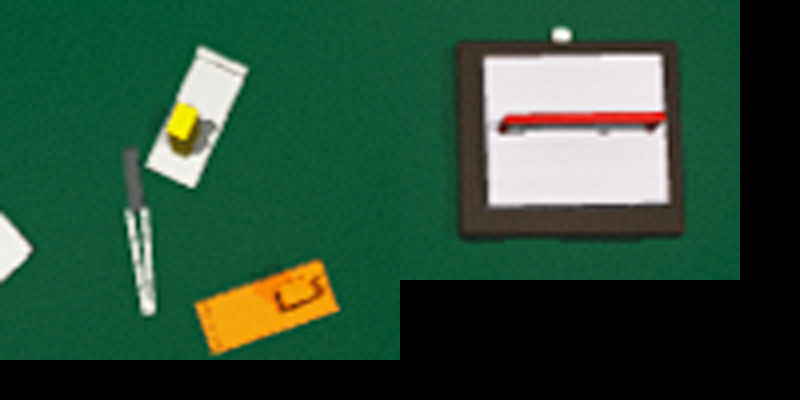

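The crop confirms the small yellow lifter. Its lip is up and to the right at about (281,230), and the tail of the foot is at about (267.5,259). The red bar runs from (341,210.5) to (381,209.5).

```bash
cat >> h.py <<'E'
def ray(uv,inf,z):
    uv=np.array(uv,float).reshape(-1,1,2);T=np.array(inf['T'])
    g=cv2.undistortPoints(uv,np.array(inf['mtx'],float),np.array([inf['k1'],0,0,0.]))[:,0]
    d=np.c_[g[:,0],-g[:,1],-np.ones(len(g))]@T[:3,:3].T
    return T[:3,3]+d*((z-T[2,3])/d[:,2])[:,None]
def plan(x,y,z,h):
    o=sensors.get_obs();q=o['tool_rot']
    from scipy.spatial.transform import Rotation as R
    M=R.from_quat(q).as_matrix();h0=np.arctan2(M[1,0],M[0,0])
    d=np.array([x,y,z])-o['eef_pos'];dh=(np.radians(h)-h0+np.pi)%(2*np.pi)-np.pi
    print('t',round(float(o['clock']),2),'tcp',o['eef_pos'].round(4),'h',np.degrees(h0).round(2),'tilt',M[:,2].round(4),'w',round(float(o['grip_width']),4),'F',o['ft_force'].round(2))
    print('shift in present tool axes',(M.T@d).round(4),'roll',round(-dh,4)); return h0
E
python3 - <<'E'
from h import *
i=vision.camera_info('top')
def c(n,uv,z):
    r=ray(uv,i,z)[:,:2];e=r[1]-r[0];print(n,r.round(4).tolist(),'mean',r.mean(0).round(4),'len01',np.hypot(*e).round(4),'ang',np.degrees(np.arctan2(e[1],e[0])).round(1))
c('foot rear,lip',[(267.5,258.8),(281,229.6)],.006)
c('handle top',[(271,245),(271,245)],.130)
c('bar',[(381,209.5),(341.2,210.5)],.12)
c('stage top edge',[(384.2,190.75),(329.5,190.5),(330,239),(385.7,238.7)],.048)
c('plate',[(179,164),(229,180),(207,235),(152,208)],.012)
plan(.46,-.005,.23,65)
E
```

```text
foot rear,lip [[0.4355, 0.0098], [0.5268, -0.0298]] mean [ 0.4811 -0.01  ] len01 0.0996 ang -23.4
handle top [[0.4623, -0.0031], [0.4623, -0.0031]] mean [ 0.4623 -0.0031] len01 0.0 ang 0.0
bar [[0.5729, -0.3188], [0.5678, -0.2035]] mean [ 0.5704 -0.2612] len01 0.1154 ang 92.5
stage top edge [[0.6463, -0.3435], [0.6439, -0.1761], [0.4943, -0.1779], [0.4983, -0.3455]] mean [ 0.5707 -0.2607] len01 0.1675 ang 90.8
plate [[0.7297, 0.2965], [0.6806, 0.1365], [0.5048, 0.1977], [0.5864, 0.3726]] mean [0.6254 0.2508] len01 0.1674 ang -107.1
t 0.1 tcp [ 0.2266 -0.4451  0.2305] h -63.02 tilt [-8.0e-04  1.7e-03 -1.0e+00] w 0.0854 F [0.11 0.18 0.38]
shift in present tool axes [-0.2863 -0.4077  0.0011] roll -2.2344
```

step_arm([
  [-0.0285,-0.0405,0,0],
  [-0.0285,-0.0405,0,0],
  [-0.0285,-0.0405,0,0],
  [-0.0285,-0.0405,0,0],
  [-0.0285,-0.0405,0,0],
  [-0.0285,-0.0405,0,0],
  [-0.0285,-0.0405,0,0],
  [-0.0285,-0.0405,0,0],
])

```text
clock: 0.9
eef_pos: [0.4124, -0.0935, 0.2312]
tool_rot: [0.852, -0.523, -0.0, 0.0]
ft_force: [2.4, -0.3, 0.6]
grip_width: 0.0854
```

step_arm([
  [-0.0285,-0.0405,0,0],
  [-0.0285,-0.0405,0,0],
  [0,0,0,-0.14],
  [0,0,0,-0.14],
  [0,0,0,-0.14],
  [0,0,0,-0.14],
  [0,0,0,-0.14],
  [0,0,0,-0.14],
])

```text
clock: 1.7
eef_pos: [0.4581, -0.0078, 0.2308]
tool_rot: [0.992, -0.127, -0.001, 0.0]
ft_force: [-0.2, -0.6, 0.1]
grip_width: 0.0857
```

step_arm([
  [0,0,0,-0.14],
  [0,0,0,-0.14],
  [0,0,0,-0.14],
  [0,0,0,-0.14],
  [0,0,0,-0.14],
  [0,0,0,-0.14],
  [0,0,0,-0.14],
  [0,0,0,-0.14],
])

```text
clock: 2.5
eef_pos: [0.4581, -0.0079, 0.2308]
tool_rot: [0.908, 0.419, -0.001, -0.0]
ft_force: [-0.2, 0.0, -0.1]
grip_width: 0.0853
```

```bash
python3 - <<'E'
from h import *
plan(.4625,-.0028,.23,66)
p,d,i=snap('wrist');save(p,'w1.png');np.savez('w1.npz',p=p,d=d,mtx=i['mtx'],k1=i['k1'],T=i['T'])
E
```

```text
t 2.5 tcp [ 0.4581 -0.0079  0.2308] h 49.6 tilt [-0.0013  0.     -1.    ] w 0.0853 F [-0.21  0.02 -0.15]
shift in present tool axes [0.0068 0.0001 0.0008] roll -0.2862
```

View pics/w1.png

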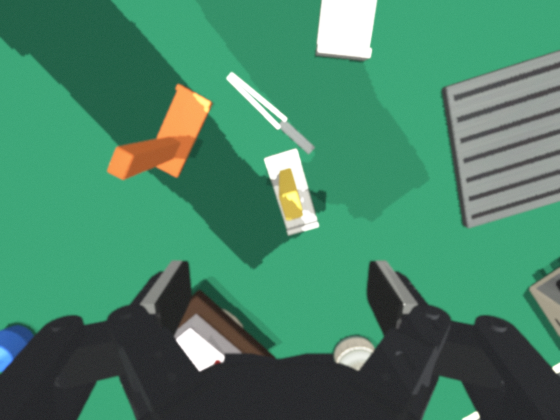

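The wrist view shows the lifter under the gripper. Its rear foot edge runs from (265,157) to (298,150), its lip edge from (288,234) to (318,228), and the handle top is near (291,205). The plate is at right. I'll turn these into positions.

```bash
python3 - <<'E'
from h import *
i=np.load('w1.npz')
r=ray([(265,157),(298,150),(288,234),(318,228)],i,.006)[:,:2]
R,L=r[:2].mean(0),r[2:].mean(0);e=L-R;u=e/np.hypot(*e)
print(r.round(4),'len',np.hypot(*e),'ang',np.degrees(np.arctan2(*e[::-1])),'axis',R+.03*u, L-.07*u)
P=cloud(i['d'],i);h=cv2.cvtColor(i['p'],cv2.COLOR_RGB2HSV);m=(h[...,0]>20)&(h[...,0]<32)&(h[...,1]>150);m[:150]=0;m[250:]=0;m[:,:240]=0;m[:,340:]=0
q=P[m&(P[...,2]>.115)];print('ytop',len(q),np.nanmedian(q,0),q.min(0),q.max(0))
c=ray([(445,88),(468,227)],i,.012);print('plate edge',c, np.hypot(*(c[1]-c[0])[:2]))
E
```

```text
[[ 0.4296 -0.0042]
 [ 0.449   0.0315]
 [ 0.5245 -0.0473]
 [ 0.5433 -0.0122]] len 0.10413133779728594 ang -24.6373708169128 axis [0.4665325  0.00116428] [ 0.47028774 -0.00055797]
ytop 308 [4.64591623e-01 2.86963168e-04 1.30786666e-01] [ 0.45254656 -0.00819891  0.11505168] [0.47543841 0.01159346 0.13312226]
plate edge [[0.50176213 0.20265556 0.012     ]
 [0.66615105 0.13726766 0.012     ]] 0.1769160554466416
```

```bash
python3 - <<'E'
from h import *
plan(.465,.000,.086,65.2)
E
```

```text
t 2.55 tcp [ 0.4581 -0.0079  0.2308] h 49.81 tilt [-0.0012  0.     -1.    ] w 0.086 F [ 0.45 -0.08  0.42]
shift in present tool axes [0.0106 0.0003 0.1448] roll -0.2687
```

step_arm([
  [0.0106,0,0,0],
  [0,0,0,-0.135],
  [0,0,0,-0.135],
  [0,0,0.03,0],
  [0,0,0.03,0],
  [0,0,0.03,0],
  [0,0,0.03,0],
  [0,0,0.025,0],
])

```text
clock: 3.35
eef_pos: [0.4652, 0.0007, 0.0846]
tool_rot: [0.845, 0.534, -0.0, -0.0]
ft_force: [-0.1, 0.1, -0.4]
grip_width: 0.0857
```

step_arm([
  [0,0,0,0],
  [0,0,0,0],
  [0,0,0,0],
  [0,0,0,0],
  [0,0,0,0],
  [0,0,0,0],
  [0,0,0,0],
  [0,0,0,0],
], fingers=0.0)

```text
clock: 4.15
eef_pos: [0.4665, 0.0001, 0.0877]
tool_rot: [0.845, 0.535, 0.001, 0.001]
ft_force: [-0.6, -1.2, 6.1]
grip_width: 0.0152
```

```bash
python3 - <<'E'
from h import *
plan(.465,.000,.086,65.2)
p,d,i=snap('wrist');save(p,'w2.png');np.savez('w2.npz',p=p,d=d,mtx=i['mtx'],k1=i['k1'],T=i['T'])
E
```

```text
t 4.15 tcp [4.665e-01 1.000e-04 8.770e-02] h 64.73 tilt [ 3.e-03  1.e-04 -1.e+00] w 0.0152 F [-0.65 -1.22  6.13]
shift in present tool axes [-0.0007 -0.0013  0.0017] roll -0.0082
```

View pics/w2.png

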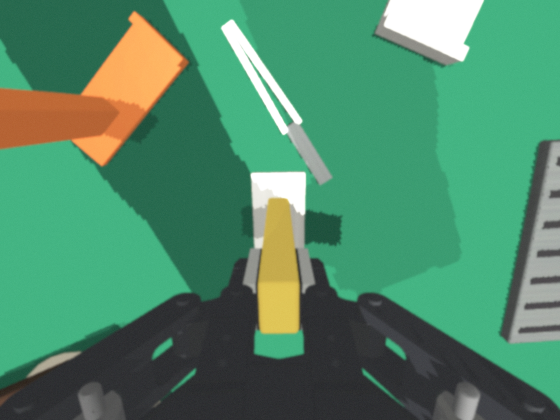

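Gripped squarely: the handle sits between the pads at (278,290) and the foot is visible behind. The opening is 15.2 mm, as expected for 16 mm. Next I lift it.

step_arm([
  [0,0,-0.005,0],
  [0,0,-0.012,0],
  [0,0,-0.012,0],
  [0,0,-0.012,0],
  [0,0,-0.012,0],
  [0,0,-0.012,0],
  [0,0,-0.012,0],
  [0,0,-0.013,0],
])

```text
clock: 5.0
eef_pos: [0.4646, 0.0001, 0.1764]
tool_rot: [0.845, 0.535, -0.001, -0.0]
ft_force: [-0.4, -0.2, -1.6]
grip_width: 0.0155
```

step_arm([
  [0,0,0,-0.077],
  [0,0,0,-0.077],
  [0,0,0,-0.077],
  [0,0,0,-0.077],
  [0,0,0,-0.077],
  [0,0,0,-0.077],
  [0,0,0,0],
  [0,0,0,0],
])

```text
clock: 5.8
eef_pos: [0.465, 0.0001, 0.1761]
tool_rot: [0.7, 0.714, -0.0, -0.0]
ft_force: [-0.2, 0.5, -1.7]
grip_width: 0.0155
```

```bash
python3 - <<'E'
from h import *
plan(.46,-.261,.176,91)
E
```

```text
t 5.8 tcp [4.650e-01 1.000e-04 1.761e-01] h 91.12 tilt [-9.e-04  0.e+00 -1.e+00] w 0.0155 F [-0.24  0.46 -1.69]
shift in present tool axes [-2.61e-01 -1.01e-02  1.00e-04] roll 0.0021
```

step_arm([
  [-0.02,-0.001,0,0],
  [-0.04,-0.002,0,0],
  [-0.04,-0.002,0,0],
  [-0.04,-0.002,0,0],
  [-0.04,-0.002,0,0],
  [-0.04,-0.001,0,0],
  [-0.03,0,0,0],
  [-0.011,0,0,0],
])

```text
clock: 6.6
eef_pos: [0.4606, -0.2639, 0.1761]
tool_rot: [0.701, 0.713, -0.0, 0.0]
ft_force: [-0.3, 1.9, -2.8]
grip_width: 0.0154
```

```bash
python3 - <<'E'
from h import *
plan(.46,-.261,.176,91)
p,d,i=snap('wrist');np.savez('w3.npz',p=p,d=d,mtx=i['mtx'],k1=i['k1'],T=i['T'])
p2,d2,i2=snap('scene');np.savez('s3.npz',p=p2,d=d2,P=cloud(d2,i2))
a=cv2.resize(p,(480,360));b=cv2.resize(p2[170:290,130:250],(320,320),interpolation=cv2.INTER_CUBIC)
c=np.zeros((360,800,3),np.uint8);c[:,:480]=a;c[:320,480:]=b;save(c,'w3.png')
E
```

```text
t 6.6 tcp [ 0.4606 -0.2639  0.1761] h 90.94 tilt [ 0.e+00 -8.e-04 -1.e+00] w 0.0154 F [-0.32  1.94 -2.77]
shift in present tool axes [ 0.0029 -0.0006  0.0001] roll -0.0011
```

View pics/w3.png

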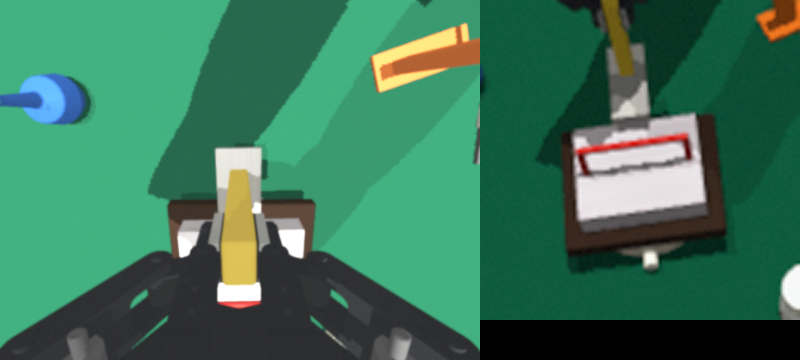

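The foot is level and pointing at the cover, in line with it: foot middle (238,175) against cover middle (241,240) in the wrist view. The lip is short of the red bar (scene crop). I'll insert it under the bar.

step_arm([
  [0.003,0.006,0,0],
  [0,0.01,0,0],
  [0,0.01,0,0],
  [0,0.01,0,0],
  [0,0.01,0,0],
  [0,0.01,0,0],
  [0,0.01,0,0],
  [0,0.006,0,0],
])

```text
clock: 7.5
eef_pos: [0.534, -0.2564, 0.1761]
tool_rot: [0.699, 0.715, 0.0, 0.0]
ft_force: [0.2, -0.8, -1.3]
grip_width: 0.0154
```

```bash
python3 - <<'E'
from h import *
plan(.532,-.261,.176,91)
p2,d2,i2=snap('scene');p,d,i=snap('top')
a=cv2.resize(p2[180:270,140:240],(440,396),interpolation=cv2.INTER_CUBIC);b=cv2.resize(p[180:270,310:390],(352,396),interpolation=cv2.INTER_CUBIC)
save(np.hstack([a,b]),'s4.png')
E
```

```text
t 7.5 tcp [ 0.534  -0.2564  0.1761] h 91.23 tilt [ 2.e-04  0.e+00 -1.e+00] w 0.0154 F [ 0.18 -0.76 -1.26]
shift in present tool axes [-0.0045 -0.0021  0.0001] roll 0.0041
```

View pics/s4.png

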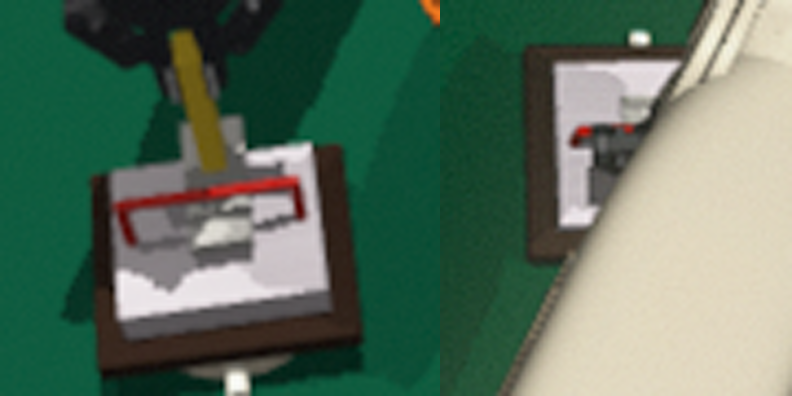

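The foot passes under the red bar with the lip beyond it, seen at (225,232) in the left crop. I'll lift slowly.

step_arm([
  [-0.004,0,0,0],
  [0,0,-0.004,0],
  [0,0,-0.005,0],
  [0,0,-0.005,0],
  [0,0,-0.003,0],
  [0,0,-0.003,0],
  [0,0,-0.003,0],
  [0,0,-0.003,0],
])

```text
clock: 8.4
eef_pos: [0.5324, -0.2602, 0.2018]
tool_rot: [0.7, 0.715, -0.0, -0.001]
ft_force: [0.9, 0.8, -4.4]
grip_width: 0.0153
```

step_arm([
  [0,0,-0.003,0],
  [0,0,-0.004,0],
  [0,0,-0.005,0],
  [0,0,-0.005,0],
  [0,0,-0.005,0],
  [0,0,-0.005,0],
  [0,0,-0.004,0],
  [0,0,-0.002,0],
])

```text
clock: 9.2
eef_pos: [0.5331, -0.2606, 0.236]
tool_rot: [0.7, 0.715, 0.0, 0.0]
ft_force: [0.4, 1.0, -5.1]
grip_width: 0.015
```

```bash
python3 - <<'E'
from h import *
plan(.532,-.261,.25,91)
p2,d2,i2=snap('scene');save(p2,'s5.png',(120,140,260,280),4)
P=cloud(d2,i2);h=cv2.cvtColor(p2,cv2.COLOR_RGB2HSV);m=((h[...,0]<6)|(h[...,0]>174))&(h[...,1]>170)&(h[...,2]>80)&(P[...,2]>.12)&(P[...,0]<.7);q=P[m];print(q.max(0),q.min(0))
E
```

```text
t 9.2 tcp [ 0.5331 -0.2606  0.236 ] h 91.22 tilt [ 8.e-04 -4.e-04 -1.e+00] w 0.015 F [ 0.4   1.02 -5.1 ]
shift in present tool axes [-0.0004 -0.0011 -0.014 ] roll 0.0038
[ 0.58447586 -0.20166488  0.16864012] [ 0.56845044 -0.31379554  0.12502711]
```

View pics/s5.png

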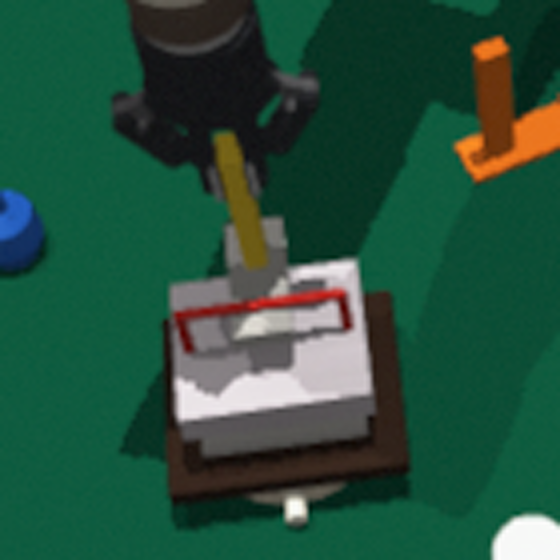

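The cover hangs level on the foot, well clear of the stage. The force is 5.1 N against about 4.6 N expected, and the rim is about 40 mm up. Next, the exact plate centre.

```bash
python3 - <<'E'
from h import *
for n,(x0,y0,x1,y1) in(('top',(140,155,240,245)),('scene',(322,198,412,275))):
    A=np.load(n+'0.npz');h=cv2.cvtColor(A['p'],cv2.COLOR_RGB2HSV);i=vision.camera_info(n)
    m=np.zeros(h.shape[:2],np.uint8);m[y0:y1,x0:x1]=h[y0:y1,x0:x1,1]<90
    k,l,st,_=cv2.connectedComponentsWithStats(m);j=1+st[1:,4].argmax()
    v,u=np.nonzero(l==j);r=ray(np.c_[u,v],i,.012)[:,:2].astype(np.float32);print(n,len(u),st[j],cv2.minAreaRect(r))
plan(.58,.25,.24,91)
E
```

```text
top 3434 [ 151  163   79   74 3434] ((0.6168544888496399, 0.25572192668914795), (0.19089916348457336, 0.17986968159675598), 67.5081787109375)
scene 3452 [ 330  206   74   65 3452] ((0.620932400226593, 0.25725966691970825), (0.1902901828289032, 0.1845213621854782), 67.62226104736328)
t 9.25 tcp [ 0.5332 -0.2606  0.2361] h 91.21 tilt [ 9.e-04 -5.e-04 -1.e+00] w 0.0151 F [ 0.85 -0.02 -3.75]
shift in present tool axes [ 0.5095  0.0576 -0.0041] roll 0.0038
```

step_arm([
  [0.005,0,0,0],
  [0.01,0,0,0],
  [0.015,0,0,0],
  [0.02,0,0,0],
  [0.025,0,0,0],
  [0.03,0,0,0],
  [0.03,0,0,0],
  [0.03,0,0,0],
])

```text
clock: 10.05
eef_pos: [0.5287, -0.093, 0.2353]
tool_rot: [0.699, 0.715, 0.0, -0.0]
ft_force: [0.8, -1.0, -5.4]
grip_width: 0.0151
```

step_arm([
  [0.03,0.004,0,0],
  [0.03,0.008,0,0],
  [0.03,0.008,0,0],
  [0.03,0.008,0,0],
  [0.03,0.008,0,0],
  [0.03,0.008,0,0],
  [0.03,0.006,0,0],
  [0.03,0.004,0,0],
])

```text
clock: 10.85
eef_pos: [0.5775, 0.1481, 0.2352]
tool_rot: [0.699, 0.715, -0.0, -0.0]
ft_force: [0.9, -0.4, -4.2]
grip_width: 0.0151
```

step_arm([
  [0.03,0.001,0,0],
  [0.025,0,0,0],
  [0.02,0,0,0],
  [0.015,0,0,0],
  [0.01,0,0,0],
  [0.005,0,0,0],
  [0,0,0,0],
  [0,0,0,0],
])

```text
clock: 11.65
eef_pos: [0.5772, 0.2498, 0.2353]
tool_rot: [0.7, 0.714, -0.0, 0.0]
ft_force: [0.0, -0.0, -5.1]
grip_width: 0.0155
```

```bash
cat >> h.py <<'E'
def bar(A,zmin):
    p,d,i=A;P=cloud(d,i);h=cv2.cvtColor(p,cv2.COLOR_RGB2HSV)
    m=((h[...,0]<6)|(h[...,0]>174))&(h[...,1]>170)&(h[...,2]>80)&(P[...,2]>zmin)&(P[...,0]<.75)&(P[...,0]>.3)
    q=P[m];print('red',len(q),q.min(0).round(4),q.max(0).round(4),'c',np.round(cv2.minAreaRect(q[:,:2].astype(np.float32))[0],4),cv2.minAreaRect(q[:,:2].astype(np.float32))[1:])
E
python3 - <<'E'
from h import *
plan(.5785,.2555,.12,91)
A=snap('scene');save(A[0],'s6.png',(290,110,440,290),3)
bar(A,.1)
E
```

```text
t 11.65 tcp [0.5772 0.2498 0.2353] h 91.16 tilt [-1.e-04 -6.e-04 -1.e+00] w 0.0155 F [ 0.03 -0.   -5.13]
shift in present tool axes [0.0058 0.0015 0.1153] roll 0.0028
red 93 [0.6127 0.1938 0.1198] [0.6276 0.3079 0.1679] c [0.6207 0.2508] ((0.011757821775972843, 0.11419373005628586), 2.879148244857788)
```

View pics/s6.png

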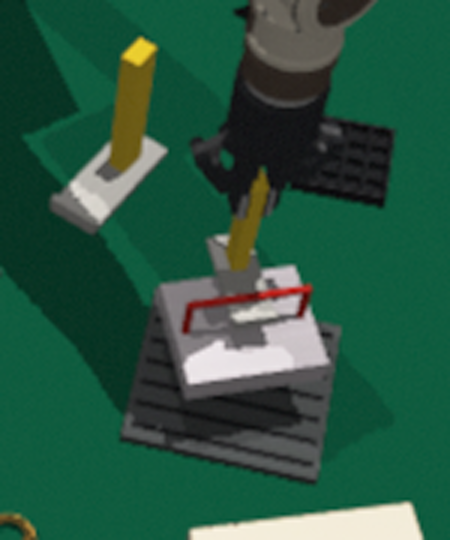

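The cover hangs over the plate, with its bar centre at (0.6207, 0.2508) against the plate centre at about (0.619, 0.257). I'll shift 6 mm and lower gently, watching the force for touchdown.

step_arm([
  [0.005,0,0,0],
  [0,0,0.006,0],
  [0,0,0.009,0],
  [0,0,0.009,0],
  [0,0,0.009,0],
  [0,0,0.009,0],
  [0,0,0.007,0],
  [0,0,0.005,0],
])

```text
clock: 12.5
eef_pos: [0.5767, 0.2554, 0.1802]
tool_rot: [0.7, 0.715, -0.001, -0.0]
ft_force: [0.3, 0.4, -5.1]
grip_width: 0.0156
```

step_arm([
  [0,0,0.003,0],
  [0,0,0.003,0],
  [0,0,0.003,0],
  [0,0,0.003,0],
  [0,0,0.003,0],
  [0,0,0.003,0],
  [0,0,0.003,0],
  [0,0,0.003,0],
])

```text
clock: 13.3
eef_pos: [0.5774, 0.2557, 0.1576]
tool_rot: [0.7, 0.715, 0.001, 0.0]
ft_force: [0.0, 1.1, -1.6]
grip_width: 0.0152
```

step_arm([
  [0,0,0.002,0],
  [0,0,0.002,0],
  [0,0,0.002,0],
  [0,0,0.002,0],
  [0,0,0.002,0],
  [0,0,0.002,0],
  [0,0,0.002,0],
  [0,0,0.002,0],
])

```text
clock: 14.1
eef_pos: [0.577, 0.2556, 0.1411]
tool_rot: [0.7, 0.715, -0.0, -0.0]
ft_force: [0.6, 0.3, -2.9]
grip_width: 0.0153
```

```bash
python3 - <<'E'
from h import *
plan(.46,.2555,.14,91)
A=snap('scene');save(A[0],'s7.png',(290,110,440,290),3)
bar(A,.06)
E
```

```text
t 14.1 tcp [0.577  0.2556 0.1411] h 91.21 tilt [-0. -0. -1.] w 0.0153 F [ 0.59  0.27 -2.93]
shift in present tool axes [ 0.0024 -0.117   0.0011] roll 0.0037
red 77 [0.6133 0.2006 0.0612] [0.6258 0.3139 0.0902] c [0.6194 0.2572] ((0.011520315892994404, 0.11342279613018036), 0.638055682182312)
```

View pics/s7.png

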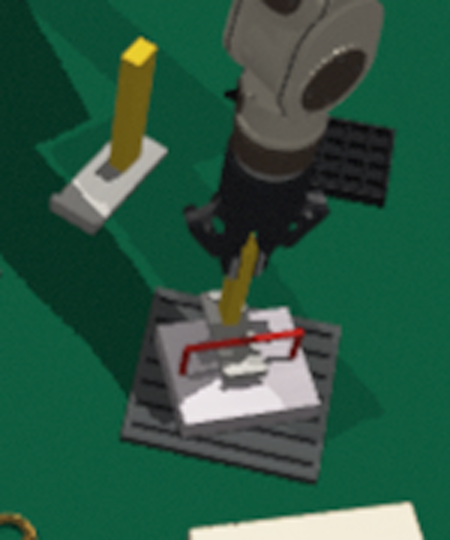

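The cover is flat on the plate, its bar centre at (0.6194, 0.2572), and the force is back to the lifter's own weight. I'll withdraw the foot and then raise it.

step_arm([
  [0,-0.006,0,0],
  [0,-0.012,0,0],
  [0,-0.014,0,0],
  [0,-0.014,0,0],
  [0,-0.014,0,0],
  [0,-0.014,0,0],
  [0,-0.014,0,0],
  [0,-0.01,0,0],
])

```text
clock: 14.95
eef_pos: [0.4777, 0.2534, 0.1416]
tool_rot: [0.699, 0.715, -0.0, -0.0]
ft_force: [-0.3, 0.0, -2.2]
grip_width: 0.0151
```

step_arm([
  [0,0,-0.01,0],
  [0,0,-0.015,0],
  [-0.02,0,-0.015,0],
  [-0.04,0,-0.01,0],
  [-0.04,0,0,0],
  [-0.04,0,0,0],
  [-0.04,0,0,0],
  [-0.04,0,0,0],
])

```text
clock: 15.75
eef_pos: [0.4846, 0.0319, 0.1926]
tool_rot: [0.7, 0.715, 0.001, 0.001]
ft_force: [1.0, -1.2, -1.9]
grip_width: 0.0149
```

```bash
python3 - <<'E'
from h import *
plan(.50,-.03,.0875,91)
E
```

```text
t 15.75 tcp [0.4846 0.0319 0.1926] h 91.22 tilt [ 0.0026 -0.     -1.    ] w 0.0149 F [ 1.02 -1.22 -1.86]
shift in present tool axes [-0.0622  0.0138  0.1051] roll 0.0038
```

step_arm([
  [-0.03,0.005,0,0],
  [-0.02,0.005,0,0],
  [-0.012,0.004,0.01,0],
  [0,0,0.02,0],
  [0,0,0.02,0],
  [0,0,0.02,0],
  [0,0,0.015,0],
  [0,0,0.01,0],
])

```text
clock: 16.55
eef_pos: [0.4985, -0.0278, 0.0948]
tool_rot: [0.699, 0.715, -0.001, -0.001]
ft_force: [-0.5, 0.5, -2.6]
grip_width: 0.0153
```

step_arm([
  [0,0,0,0],
  [0,0,0.002,0],
  [0,0,0.002,0],
  [0,0,0.002,0],
  [0,0,0.001,0],
  [0,0,0.001,0],
  [0,0,0.001,0],
  [0,0,0,0],
])

```text
clock: 17.35
eef_pos: [0.4991, -0.0282, 0.0878]
tool_rot: [0.7, 0.715, 0.0, 0.0]
ft_force: [-1.2, -0.5, 1.8]
grip_width: 0.0154
```

```bash
python3 - <<'E'
from h import *
plan(.50,-.03,.0875,91)
E
```

```text
t 17.35 tcp [ 0.4991 -0.0282  0.0878] h 91.21 tilt [ 5.e-04 -1.e-04 -1.e+00] w 0.0154 F [-1.24 -0.53  1.81]
shift in present tool axes [-0.0018  0.0009  0.0003] roll 0.0036
```

The foot is on the bench, so I'll release and retreat straight up.

step_arm([
  [0,0,0,0],
  [0,0,0,0],
  [0,0,0,0],
  [0,0,0,0],
  [0,0,0,0],
  [0,0,0,0],
  [0,0,0,0],
  [0,0,0,0],
], fingers=0.08)

```text
clock: 18.15
eef_pos: [0.499, -0.0281, 0.0873]
tool_rot: [0.7, 0.715, -0.0, -0.0]
ft_force: [-0.4, 0.1, 0.6]
grip_width: 0.0799
```

step_arm([
  [0,0,-0.01,0],
  [0,0,-0.02,0],
  [0,0,-0.02,0],
  [0,0,-0.02,0],
  [0,0,-0.02,0],
  [0,0,-0.02,0],
  [0,0,-0.02,0],
  [0,0,-0.01,0],
])

```text
clock: 18.95
eef_pos: [0.4999, -0.0282, 0.23]
tool_rot: [0.7, 0.715, 0.001, 0.001]
ft_force: [-0.1, 0.9, -0.1]
grip_width: 0.0799
```

```bash
python3 - <<'E'
from h import *
plan(.50,-.03,.2,91)
A=snap('scene');save(A[0],'s8.png',(90,130,450,320),2.2)
bar(A,.06)
P=cloud(A[1],A[2]);h=cv2.cvtColor(A[0],cv2.COLOR_RGB2HSV);m=(h[...,0]>20)&(h[...,0]<32)&(h[...,1]>150)&(P[...,0]>.42)&(P[...,0]<.56)&(abs(P[...,1]+.03)<.06)
q=P[m];q=q[q[:,2]>.0];print('handle',q.max(0).round(3));[print(z,np.nanmedian(q[abs(q[:,2]-z)<.012],0).round(4)) for z in(.04,.07,.1)]
E
```

```text
t 18.95 tcp [ 0.4999 -0.0282  0.23  ] h 91.21 tilt [ 3.8e-03 -2.0e-04 -1.0e+00] w 0.0799 F [-0.11  0.87 -0.1 ]
shift in present tool axes [-0.0018 -0.0001  0.03  ] roll 0.0037
red 65 [0.6136 0.2002 0.0612] [0.6256 0.3142 0.0905] c [0.6195 0.2572] ((0.011254729703068733, 0.11404535919427872), 0.48060116171836853)
handle [ 0.516 -0.02   0.133]
0.04 [ 0.5084 -0.0297  0.0385]
0.07 [ 0.5091 -0.0293  0.0695]
0.1 [ 0.5083 -0.0265  0.0991]
```

View pics/s8.png

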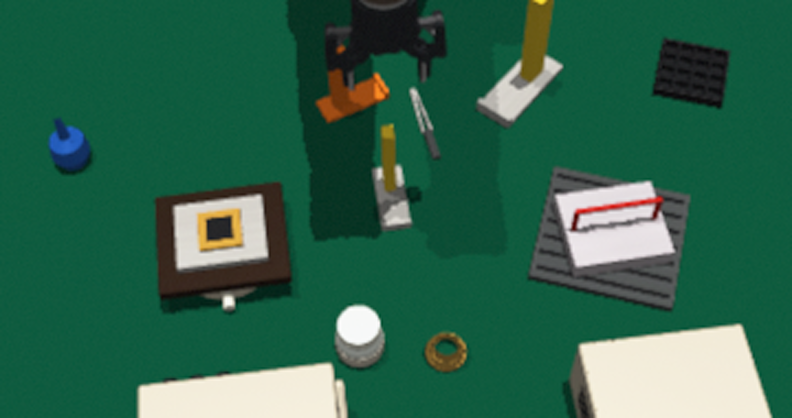

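Everything is in place. The cover is centred on the plate, the lifter stands upright and free at (389,180), the bystanders are where they were, and the gripper is clear. I'm handing in.

```bash
python3 -c "
from workcell import order;print(order.job_done())"
```

```text
the job is handed in; nothing more can be done
None
```

The job is done and handed in at about 19 s of the 54 s allowed; the system gives no verdict. I gripped the small yellow lifter, hooked it under the red bar and lifted the cover about 40 mm clear of the stage. I then set the cover on the cooling plate, drew the lifter out and stood it on the bench at about (0.50, -0.03).

**Cover:** its bar centre measured (0.6195, 0.2572), against a plate centre of about (0.617–0.621, 0.256–0.257). That is within a few mm, against the 40 mm allowed. It looks flat on the plate, and its position did not change after I unhooked the lifter.

**Lifter:** it stands free with its handle top at 0.133 m, where 0.130 m is expected. Depth readings put its lean at no more than about 0.05 rad, which is about the noise of those readings.

**Contacts:** the wrist readings after each move call, a few newtons at most, showed no sign of the gripper or arm touching the cover, and touchdown was gentle. The bystanders look unmoved in the last picture, though I did not measure them.

**Disagreement:** my hand-picked plate corners gave a centre of (0.625, 0.251) and edges of 167–193 mm. I dropped that for the segmented fits, whose size matched 180 x 190 mm to within about 5 mm.

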